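# Switch the shed torch on and set it to low beam

### The arm

A 6-joint arm with a two-finger parallel gripper is mounted at the origin on the work surface. World frame = base frame: x ahead of the robot, y to its left, z up, the work surface at z = 0. Lengths are in m, angles in rad, forces in N, time in s.
With the tool pointing down it reaches from about 0.375 to 0.975 m from the base axis. Payload 3.8 kg.
Tool frame: the origin (TCP) lies midway between the tips of the shut fingers; the grasp point (between the pads) lies 19 mm behind it; z points along the fingers, y is the line along which they close (so a half turn about z gives the same grasp; the last joint's range is limited). The gripper opens to 85 mm and grips with 20 to 120 N. Pads are 22 mm wide; open, the fingers measure 114 mm over their backs; the gripper's body (76 mm by 85 mm) begins 54 mm behind the grasp point. The pads swing forward as they close: fully open they stand 13 mm farther back than shut.
Start: joints at [-1.352, 0.264, 1.604, -0, 1.274, -0.037], TCP at [0.171, -0.653, 0.231] pointing down, gripper open.
Joint ranges: [-2.63, 2.63], [-0.94, 2.18], [0.31, 2.57], [-1.31, 4.45], [0, 2.66], [-2.55, 2.55]. Speed limits (rad/s): [2.57, 2.57, 3.14, 3.14, 3.14, 3.14].

### API

Orientations are given as a rotation vector (axis times angle).
In Python, from workcell import bot, imaging gives the robot as it stands.
- The arm moves only by the tool step_arm, never from a script. Its argument "series" is a list of rows, each an object of numbers: "grip": the closure, from -1 (fully open) to 1 (shut); "x", "y", "z": the shift along the tool's x, y, z normalised to -1 to 1, where 1 is 500 mm; "ax", "ay", "az": the turn, a rotation vector about the tool's x, y, z normalised to -1 to 1, where 1 is 30 degrees. A call has 1 to 12 rows; each row is the pose to reach, as a shift and turn from the pose commanded when the call began, along the tool's axes at that moment; what a row does not reach only later rows make up. A row lasts 1/10 s, in which the tool goes at most 50 mm and 8.59 degrees, less where a joint would pass 70% of its speed; a pose out of reach is approached as far as the arm can. A call with a number of a shift or a turn outside -1 to 1 is refused whole. A call with a gripper value outside its range is refused whole. The fingers move at their own pace and stop on an object; "force" is the grip in N (left out, the last holds). Time passes only in rows, so rows that repeat a pose let the fingers close. It gives the time, the measured TCP pose, the force, the opening and the grip force at its end, in the units of the state.
- bot.read_state(): the state, without advancing time (a new reading comes with each control period).
- imaging.read_camera(name): name is "scene" or "top"; returns a dict with "img" (400x640x3 uint8, red, green, blue), "fx", "fy", "cx", "cy" (pixels), "k1" (the pictures are not rectified: a ray, as slopes to the right and down, at radius r is drawn at 1 + k1 r^2 times it, then the intrinsics apply), "R" (3x3) and "t" (3): a world point X has camera coordinates R X + t. Camera axes: x right, y down, z forward; pixel columns grow to the right and rows downward; lengths in m; the calibration is good to about 2 mm. A picture is of the moment at which its call begins. There is no depth.
- bot.finish_job(): hands the job in; it is judged then, once.
The state is a dict: "time": time; "q": joint angles; "joint_vel": joint speeds; "joint_torque": joint torques, N m; "tool_pos": TCP position; "tcp_rot": TCP orientation; "wrist_force": force on the tool from outside, world axes, zero at the start; "torque": the same for the moment, N m; "width": opening from 0.0 (shut) to 1.0 (fully open); "grip_force": force on a finger pad.
Only numpy, scipy, OpenCV 4.12 (cv2) and the standard library are available. Lean on these libraries where they do the work, as an engineer would, in place of code of your own. Each camera call takes 0.05 s, during which the arm holds its last target. There are 200 camera calls.

### The job

With the fingertips, switch on the aluminium torch lying on the shelf by pressing its large round button, the one nearest the lamp head, all the way in; then set the low beam by pressing the small square button nearest the tail all the way in, and withdraw. Press lightly, and leave the torch lying where it is: do not lift, roll or shove it. Do not press the small round button between the two, and leave the mug, the spanner, the battery and the organiser alone.

Things in the scene. Friction and masses are not known exactly. Their poses are not given: they have to be found in the camera images.
- torch: Loose aluminium torch, 250 mm long, about 0.6 kg, on its side at any heading, resting on flats of two hexagonal collars (52 mm across flats): the 45 mm long one with the lens is the lamp head, the 20 mm one the tail. Tube 40 mm thick. Origin on the shelf under mid-length; x towards the head, z up. On top a 26 mm wide plate, 50 mm above the shelf, has 3 black buttons on the centre line at x = 45, -5, -55 mm.
- power_top (a point): Middle of the top face of the large round button (22 mm diameter, nearest the lamp head); 58 mm above the shelf when out, 52 mm when fully in. Moves with the button.
- power (a joint): How far the large round button is pressed in: 0 = out (start), 0.006 m = fully in, straight down. It slides stiffly (about 3 N), has no spring and stays in when pressed.
- flash_top (a point): Middle of the top face of the small round button (14 mm diameter, between the other two); 58 mm above the shelf. Not to be pressed.
- flash (a joint): How far the small round button in the middle is pressed in: 0 = out (start), 0.006 m = fully in; same stiffness, stays in.
- low_top (a point): Middle of the top face of the small square button (14 x 14 mm, nearest the tail); 58 mm above the shelf when out, 52 mm when fully in. Moves with the button.
- low (a joint): How far the small square button is pressed in: 0 = out (start), 0.006 m = fully in, straight down; about 3 N, no spring, stays in.
- mug: Loose grey ceramic mug, upright, 80 mm rim diameter, 92 mm high, handle on its +y side; origin at the centre of its underside. Stands beside the torch, its axis 130 to 160 mm from the torch's centre line. Leave alone.
- spanner: Loose chrome spanner, 170 mm long, lying flat along its x axis, beside the torch on the other side from the mug, about 110 mm from the centre line; origin on its underside in the middle of its length. Leave alone.
- battery: Loose battery cell standing upright, 33 mm diameter, 60 mm high, beyond the tail end of the torch, 180 to 220 mm from the torch's middle; origin at the centre of its underside. Leave alone.
- organiser: Fixed tiered organiser of blue plastic bins, about 175 mm deep (its x axis), 225 mm wide (y) and 210 mm high, on the shelf at the robot's left; origin at the centre of its underside. Leave alone.

How it is judged:
On the way, in this order (a step that is already met when the one before it is completed fails the run):
1. the large round button is pressed in while the small square one is still out (value of joint power above 0.0045 m and value of joint low below 0.0015 m), for 0.2 s.
2. then the small square button is pressed in too (value of joint each of power, low above 0.0045 m), for 0.2 s.
At the end, for the whole second after the job is handed in: The large round and the small square button are both in (more than 4.5 of 6 mm) and the small round one is out (less than 1.5 mm); the torch lies at rest on the same flats within 20 mm of where it lay; mug, spanner and battery are within 10 mm of their places (all of step 2 and value of joint flash below 0.0015 m and distance of torch from where it was at the start of the episode below 0.02 m and angle between torch's own z axis and vertical below 0.1 rad and linear speed of torch below 0.01 m/s and distance of each of mug, spanner, battery from where it was at the start of the episode below 0.01 m); the robot touches nothing.
It fails at once if the small square button is pressed before the large round one is in (value of joint low above 0.002 m and value of joint power below 0.0045 m).
It fails at once if the small round button in the middle is pressed (value of joint flash above 0.0015 m).
It fails at once if the torch is pressed hard (more than 25 N) (contact force between any of the arm, the fingers and torch above 25 N).
It fails at once if the torch is lifted more than 12 mm, rolled or tipped more than 0.3 rad, or shoved more than 20 mm (height (world z) of torch above 0.012 m or angle between torch's own z axis and vertical above 0.3 rad or distance of torch from where it was at the start of the episode above 0.02 m).
It fails at once if the mug, the spanner, the battery or the organiser is touched, or moved 10 mm (contact force between any of the arm, the fingers and organiser above 1.5 N or contact force between any of the arm, the fingers and mug above 1.5 N or distance of any of mug, spanner, battery from where it was at the start of the episode above 0.01 m or contact force between any of the arm, the fingers and spanner above 1.5 N or contact force between any of the arm, the fingers and battery above 1.5 N).
It also fails if it takes over 45 s, if anything falls off the work surface, if the arm or the gripper's body presses on something with over 40 N, if the wrist force passes 120 N, or if a joint passes its speed limit or range.

## Working session

There is one attempt and no reset: what is moved stays moved. The work goes in short steps, Python scripts to look and compute and a tool call to move; the robot and the scene stay as the last step left them, time stands still between calls to the robot, and variables do not carry over. Pictures are saved under pics/ and viewed, at most 10 in all, crops included, and the job is handed in when it is done.

Besides the shell and the picture viewer there is one more tool, called by a JSON object that holds its "name" and its "arguments". step_arm: Moves the arm, as the interface text tells. Scaled input: -1 to 1 covers 500 mm each way for a shift and 30 degrees each way for a turn. Its arguments: {"type":"object","properties":{"series":{"type":"array","items":{"type":"object","properties":{"grip":{"type":"number"},"x":{"type":"number","minimum":-1,"maximum":1},"y":{"type":"number","minimum":-1,"maximum":1},"z":{"type":"number","minimum":-1,"maximum":1},"ax":{"type":"number","minimum":-1,"maximum":1},"ay":{"type":"number","minimum":-1,"maximum":1},"az":{"type":"number","minimum":-1,"maximum":1}}}},"force":{"type":"number"}},"required":["series"]}

```bash
mkdir -p pics; ls
cat > h.py <<'E'
import numpy as np, cv2
from workcell import bot, imaging
def K(c): return np.array([[c['fx'],0,c['cx']],[0,c['fy'],c['cy']],[0,0,1.]])
def plane(c,uv,z):
    uv=np.asarray(uv,float).reshape(-1,1,2)
    n=cv2.undistortPoints(uv,K(c),np.array([c['k1'],0,0,0.]),None,None,None) if 0 else None
    d=((uv[:,0]-[c['cx'],c['cy']])/[c['fx'],c['fy']]); s=d.copy()
    for _ in range(20): s=d/(1+c['k1']*(s**2).sum(1,keepdims=True))
    R=np.array(c['R']);t=np.array(c['t']);C=-R.T@t
    r=np.c_[s,np.ones(len(s))]@R
    return C+r*((z-C[2])/r[:,2])[:,None]
def proj(c,X):
    p=np.atleast_2d(X)@np.array(c['R']).T+np.array(c['t']); s=p[:,:2]/p[:,2:]
    s=s*(1+c['k1']*(s**2).sum(1,keepdims=True)); return s*[c['fx'],c['fy']]+[c['cx'],c['cy']]
def save(c,name): cv2.imwrite('pics/'+name,c['img'][:,:,::-1])
E
python3 - <<'E'
from h import *
print(bot.read_state())
for n in('top','scene'):
    c=imaging.read_camera(n); save(c,n+'0.png'); np.save(n+'0.npy',c,allow_pickle=True)
    print(n,c['fx'],c['k1'],-np.array(c['R']).T@c['t'])
E
```

```text
pics
{'time': 0.0, 'q': array([-1.35188432e+00,  2.64737895e-01,  1.60539091e+00, -1.61064503e-05,
        1.27370511e+00, -3.68878901e-02]), 'joint_vel': array([-9.78123427e-04,  1.83059841e-04,  1.13742469e-03, -6.36687397e-06,
       -1.04069831e-03, -2.73991862e-04]), 'joint_torque': array([ 1.73534219e-03, -5.15111089e+01, -3.67312753e+01, -1.75572318e-04,
        1.28979731e-02, -2.00419743e-05]), 'tool_pos': array([ 0.17062791, -0.65231201,  0.22996319]), 'tcp_rot': array([-3.11371863e+00, -4.00437790e-01,  3.43809573e-04]), 'wrist_force': array([-0.35847596, -0.94978753, -0.35417454]), 'torque': array([0.01075226, 0.04184422, 0.00993935]), 'grip_force': 0.0, 'width': 1.0030464146959674}
top 419.657409589862 -0.023308371000955206 [0.42942906 0.12232169 1.06847888]
scene 476.76543413769843 -0.017209186670309604 [ 1.36294281 -0.31667102  1.02995412]
```

View pics/top0.png

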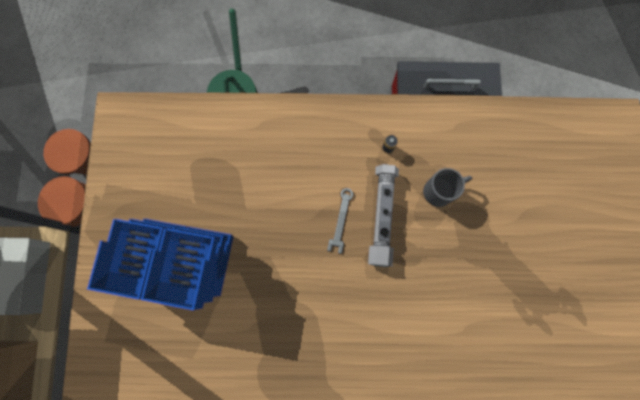

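View pics/scene0.png

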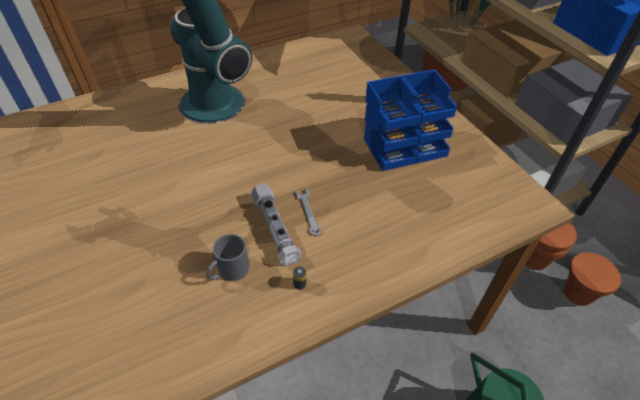

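The top view shows the torch from its head at about (380,255) to its tail at (386,172), with buttons near (384,232), (386,210) and (387,192). The battery is at (390,143), the mug at (444,187) and the spanner at (341,220). The scene view agrees. Next I'll measure the button blobs in both views.

```bash
cat > m.py <<'E'
from h import *
out=[]
for n,(x0,y0,x1,y1) in dict(top=(372,180,398,245),scene=(255,192,295,245)).items():
    c=np.load(n+'0.npy',allow_pickle=True).item()
    g=cv2.cvtColor(c['img'],cv2.COLOR_RGB2GRAY)
    crop=g[y0:y1,x0:x1]
    m=(crop<60).astype(np.uint8)
    k,l,s,ce=cv2.connectedComponentsWithStats(m)
    for i in range(1,k):
        if s[i,4]<6: continue
        w=np.where(l==i,np.maximum(110-crop.astype(float),0),0)
        uv=ce[i]+[x0,y0]
        print(n,uv.round(1),s[i,4],plane(c,uv,.057).round(4))
    print(n,g[y0:y1,x0:x1].min())
    cv2.imwrite('pics/crop_%s.png'%n,cv2.resize(c['img'][y0-30:y1+30,x0-30:x1+30,::-1],None,fx=4.5,fy=4.5,interpolation=cv2.INTER_CUBIC))
a,b=[cv2.imread('pics/crop_%s.png'%n) for n in('top','scene')]
h=max(a.shape[0],b.shape[0]); a,b=[cv2.copyMakeBorder(i,0,h-i.shape[0],0,4,0) for i in(a,b)]
cv2.imwrite('pics/crops.png',np.hstack([a,b])); print(np.hstack([a,b]).shape)
E
python3 m.py
```

```text
top [387. 192.] 23 [[ 0.6605 -0.0362  0.057 ]]
top [385.5 211.5] 14 [[ 0.6115 -0.0317  0.057 ]]
top [384.3 232. ] 57 [[ 0.5609 -0.028   0.057 ]]
top [389.5 243.7] 6 [[ 0.5327 -0.0401  0.057 ]]
top 29
scene [259.2 203.2] 9 [[ 0.5542 -0.0503  0.057 ]]
scene [267.4 204. ] 50 [[ 0.5665 -0.0317  0.057 ]]
scene [274.2 217.2] 19 [[ 0.6164 -0.0343  0.057 ]]
scene [280.8 231.4] 29 [[ 0.6669 -0.0384  0.057 ]]
scene 22
(562, 845, 3)
```

View pics/crops.png

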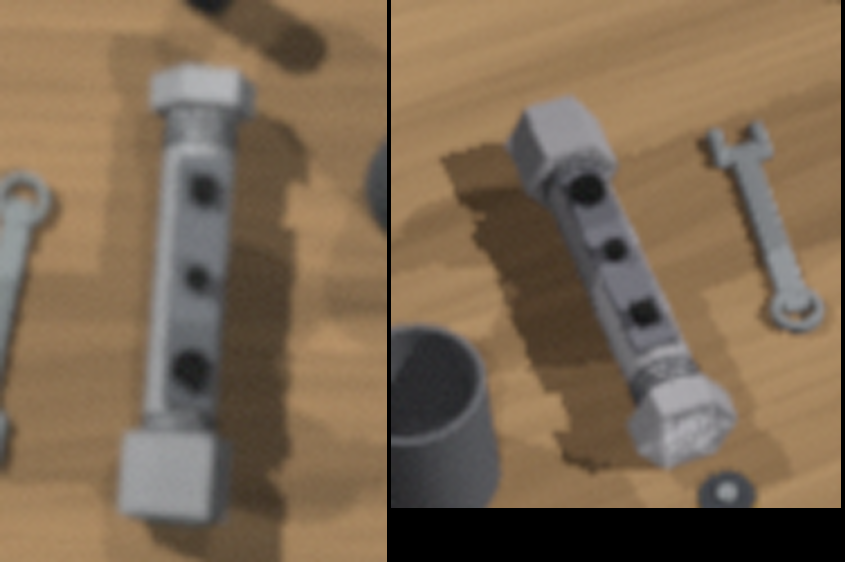

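The crops confirm the order: the large round button is by the head, then the small round, then the square one by the tail. Averaging the views gives power ≈ (0.5625, -0.0295) and low ≈ (0.6625, -0.037). I'll approach with the fingers shut, turned to line up with the torch.

{"name": "step_arm", "arguments": {"series": [{"x": 0.1, "y": -0.09, "az": 0.1, "grip": 1}, {"x": 0.9, "y": -0.84, "az": 0.63, "grip": 1}, {"x": 0.9, "y": -0.84, "az": 0.63, "grip": 1}, {"x": 0.9, "y": -0.84, "az": 0.63, "grip": 1}, {"x": 0.9, "y": -0.84, "az": 0.63, "grip": 1}, {"x": 0.9, "y": -0.84, "az": 0.63, "grip": 1}, {"x": 0.9, "y": -0.84, "az": 0.63, "grip": 1}, {"x": 0.9, "y": -0.84, "az": 0.63, "grip": 1}, {"x": 0.9, "y": -0.84, "az": 0.63, "grip": 1}, {"x": 0.9, "y": -0.84, "az": 0.63, "grip": 1}, {"x": 0.9, "y": -0.84, "az": 0.63, "grip": 1}, {"x": 0.9, "y": -0.84, "az": 0.63, "grip": 1}], "force": 20}}

```text
validation failed for argument at $.se...
```

```bash
cat > go.py <<'E'
import sys
from h import *
from scipy.spatial.transform import Rotation as Ro
s=bot.read_state(); R=Ro.from_rotvec(s['tcp_rot']).as_matrix()
T=np.array([float(v) for v in sys.argv[1:4]])
print('t',s['time'],'pos',s['tool_pos'].round(4),'F',s['wrist_force'].round(2),'w',round(s['width'],3))
print('R',R.round(3).tolist(),'shift/500',(R.T@(T-s['tool_pos'])/.5).round(4),'torch yaw err deg',np.degrees(np.arctan2(R[1,0],R[0,0])+.077).round(1))
E
python3 go.py .5625 -.0295 .10
```

```text
t 0.1 pos [ 0.1706 -0.6524  0.23  ] F [ 0.06 -0.51 -0.13] w 1.0
R [[0.967, 0.253, -0.0], [0.253, -0.967, 0.002], [0.0, -0.002, -1.0]] shift/500 [ 1.0734 -1.0064  0.2623] torch yaw err deg 19.1
```

The call was refused, and the message doesn't say clearly why. I'll send a single complete row first to find out.

{"name": "step_arm", "arguments": {"series": [{"x": 0.1, "y": -0.09, "z": 0, "ax": 0, "ay": 0, "az": 0.1, "grip": 1}], "force": 20}}

```text
time: 0.2
tool_pos: [0.1958, -0.6141, 0.2299]
tcp_rot: [3.125, 0.311, -0.003]
wrist_force: [1.4, 0.3, 0.1]
width: 0.857
grip_force: 0.0
```

```bash
python3 go.py .5625 -.0295 .10
```

```text
t 0.2 pos [ 0.1958 -0.6141  0.2299] F [1.42 0.31 0.11] w 0.857
R [[0.98, 0.197, -0.002], [0.197, -0.98, -0.001], [-0.002, 0.001, -1.0]] shift/500 [ 0.9495 -1.0022  0.2573] torch yaw err deg 15.8
```

Complete rows are accepted, so every field seems to be needed.

{"name": "step_arm", "arguments": {"series": [{"x": 0.9, "y": -0.94, "z": 0, "ax": 0, "ay": 0, "az": 0.52, "grip": 1}, {"x": 0.9, "y": -0.94, "z": 0, "ax": 0, "ay": 0, "az": 0.52, "grip": 1}, {"x": 0.9, "y": -0.94, "z": 0, "ax": 0, "ay": 0, "az": 0.52, "grip": 1}, {"x": 0.9, "y": -0.94, "z": 0, "ax": 0, "ay": 0, "az": 0.52, "grip": 1}, {"x": 0.9, "y": -0.94, "z": 0, "ax": 0, "ay": 0, "az": 0.52, "grip": 1}, {"x": 0.9, "y": -0.94, "z": 0, "ax": 0, "ay": 0, "az": 0.52, "grip": 1}, {"x": 0.9, "y": -0.94, "z": 0, "ax": 0, "ay": 0, "az": 0.52, "grip": 1}, {"x": 0.9, "y": -0.94, "z": 0, "ax": 0, "ay": 0, "az": 0.52, "grip": 1}, {"x": 0.9, "y": -0.94, "z": 0, "ax": 0, "ay": 0, "az": 0.52, "grip": 1}, {"x": 0.9, "y": -0.94, "z": 0, "ax": 0, "ay": 0, "az": 0.52, "grip": 1}, {"x": 0.9, "y": -0.94, "z": 0, "ax": 0, "ay": 0, "az": 0.52, "grip": 1}, {"x": 0.9, "y": -0.94, "z": 0, "ax": 0, "ay": 0, "az": 0.52, "grip": 1}], "force": 20}}

```text
time: 1.4
tool_pos: [0.5175, -0.101, 0.2311]
tcp_rot: [3.14, -0.108, -0.0]
wrist_force: [1.5, -0.7, 0.2]
width: 0.004
grip_force: 0.0
```

```bash
python3 go.py .5625 -.0295 .10
```

```text
t 1.4 pos [ 0.5175 -0.101   0.2311] F [ 1.46 -0.68  0.17] w 0.004
R [[0.998, -0.069, -0.0], [-0.069, -0.998, -0.0], [-0.0, 0.0, -1.0]] shift/500 [ 0.0799 -0.1489  0.2621] torch yaw err deg 0.5
```

{"name": "step_arm", "arguments": {"series": [{"x": 0.04, "y": -0.075, "z": 0.07, "ax": 0, "ay": 0, "az": 0, "grip": 1}, {"x": 0.08, "y": -0.149, "z": 0.14, "ax": 0, "ay": 0, "az": 0, "grip": 1}, {"x": 0.08, "y": -0.149, "z": 0.2, "ax": 0, "ay": 0, "az": 0, "grip": 1}, {"x": 0.08, "y": -0.149, "z": 0.262, "ax": 0, "ay": 0, "az": 0, "grip": 1}, {"x": 0.08, "y": -0.149, "z": 0.262, "ax": 0, "ay": 0, "az": 0, "grip": 1}, {"x": 0.08, "y": -0.149, "z": 0.262, "ax": 0, "ay": 0, "az": 0, "grip": 1}, {"x": 0.08, "y": -0.149, "z": 0.262, "ax": 0, "ay": 0, "az": 0, "grip": 1}], "force": 20}}

```text
time: 2.1
tool_pos: [0.5636, -0.0319, 0.1024]
tcp_rot: [3.139, -0.109, 0.005]
wrist_force: [0.3, 0.2, 0.9]
width: -0.002
grip_force: 0.0
```

```bash
python3 go.py .5625 -.0295 .07
python3 - <<'E'
from h import *
s=bot.read_state()
o=[]
for n in('top','scene'):
    c=imaging.read_camera(n); im=c['img'].copy()
    p=proj(c,s['tool_pos'])[0]; print(n,p.round(1))
    u,v=p.astype(int); cr=cv2.resize(im[v-50:v+50,u-50:u+50,::-1],(400,400),interpolation=cv2.INTER_CUBIC)
    q=((p-[u-50,v-50])*4).astype(int); cv2.drawMarker(cr,tuple(int(a) for a in q),(0,0,255),0,12,1); o.append(cr)
cv2.imwrite('pics/near1.png',np.hstack(o))
E
```

```text
t 2.1 pos [ 0.5636 -0.0319  0.1024] F [0.35 0.17 0.93] w -0.002
R [[0.998, -0.069, 0.003], [-0.069, -0.998, -0.0], [0.003, 0.0, -1.0]] shift/500 [-0.0027 -0.0047  0.0647] torch yaw err deg 0.4
top [388.8 228.4]
scene [265.9 191.9]
```

View pics/near1.png

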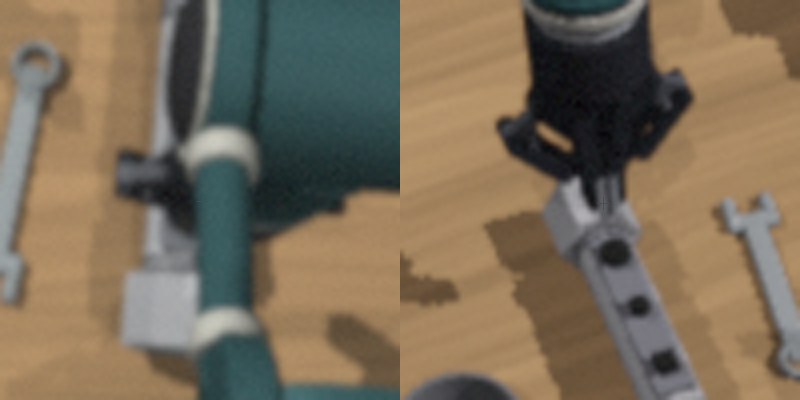

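The scene view puts the fingertips at crop (605,200), just on the projected TCP mark, so the calibration holds. The large button at (615,250) lies straight below them once the height is allowed for. I'll descend to 7 mm above it.

{"name": "step_arm", "arguments": {"series": [{"x": 0, "y": -0.003, "z": 0.04, "ax": 0, "ay": 0, "az": 0, "grip": 1}, {"x": 0, "y": -0.003, "z": 0.065, "ax": 0, "ay": 0, "az": 0, "grip": 1}, {"x": 0, "y": -0.003, "z": 0.075, "ax": 0, "ay": 0, "az": 0, "grip": 1}, {"x": 0, "y": -0.003, "z": 0.075, "ax": 0, "ay": 0, "az": 0, "grip": 1}, {"x": 0, "y": -0.003, "z": 0.075, "ax": 0, "ay": 0, "az": 0, "grip": 1}, {"x": 0, "y": -0.003, "z": 0.075, "ax": 0, "ay": 0, "az": 0, "grip": 1}], "force": 20}}

```text
time: 2.8
tool_pos: [0.5629, -0.03, 0.0635]
tcp_rot: [3.14, -0.108, 0.002]
wrist_force: [0.2, 0.1, 1.0]
width: -0.002
grip_force: 0.0
```

```bash
python3 go.py .563 -.030 .057
python3 - <<'E'
from h import *
s=bot.read_state()
c=imaging.read_camera('scene'); im=c['img']
p=proj(c,s['tool_pos'])[0]; u,v=p.astype(int); print(p, proj(c,[[.5617,-.029,.058],[.563,-.03,.058],[.565,-.031,.058]]).round(1))
cr=cv2.resize(im[v-30:v+45,u-40:u+60,::-1],(800,600),interpolation=cv2.INTER_CUBIC)
q=((p-[u-40,v-30])*8).astype(int); cv2.drawMarker(cr,tuple(int(a) for a in q),(0,0,255),0,12,1)
cv2.imwrite('pics/near2.png',cr)
E
```

```text
t 2.8 pos [ 0.5629 -0.03    0.0635] F [0.22 0.05 1.01] w -0.002
R [[0.998, -0.069, 0.001], [-0.069, -0.998, -0.0], [0.001, 0.0, -1.0]] shift/500 [ 0.0002 -0.0001  0.0131] torch yaw err deg 0.5
[267.30477963 201.24284683] [[267.6 202.2]
 [267.5 202.6]
 [267.4 203.2]]
```

View pics/near2.png

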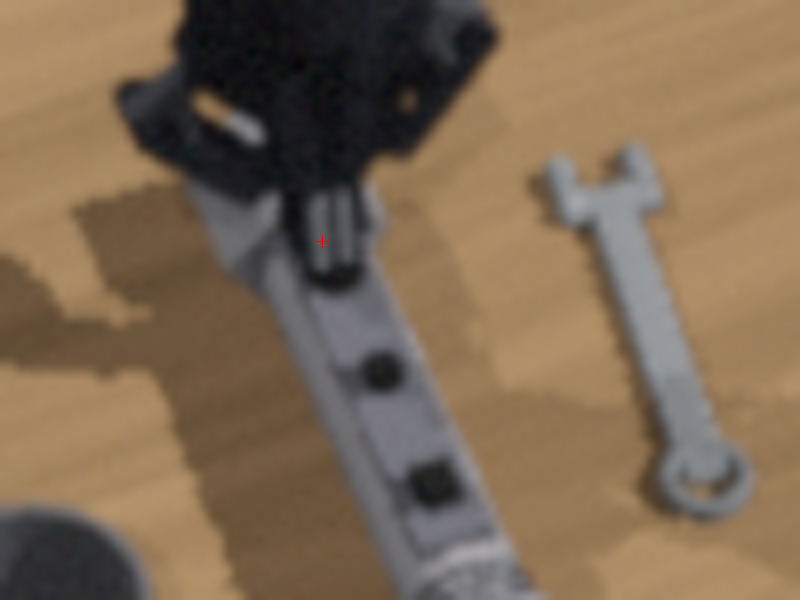

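The fingertips sit over the large button, whose front rim shows at crop (335,280); the other two buttons, at (380,370) and (435,480), are clear. I'll press gradually.

{"name": "step_arm", "arguments": {"series": [{"x": 0, "y": 0, "z": 0.005, "ax": 0, "ay": 0, "az": 0, "grip": 1}, {"x": 0, "y": 0, "z": 0.01, "ax": 0, "ay": 0, "az": 0, "grip": 1}, {"x": 0, "y": 0, "z": 0.012, "ax": 0, "ay": 0, "az": 0, "grip": 1}, {"x": 0, "y": 0, "z": 0.014, "ax": 0, "ay": 0, "az": 0, "grip": 1}, {"x": 0, "y": 0, "z": 0.016, "ax": 0, "ay": 0, "az": 0, "grip": 1}, {"x": 0, "y": 0, "z": 0.018, "ax": 0, "ay": 0, "az": 0, "grip": 1}, {"x": 0, "y": 0, "z": 0.018, "ax": 0, "ay": 0, "az": 0, "grip": 1}, {"x": 0, "y": 0, "z": 0.018, "ax": 0, "ay": 0, "az": 0, "grip": 1}], "force": 20}}

```text
time: 3.65
tool_pos: [0.5626, -0.0299, 0.0538]
tcp_rot: [3.14, -0.108, 0.001]
wrist_force: [1.8, 0.0, 2.4]
width: -0.004
grip_force: 0.8
```

{"name": "step_arm", "arguments": {"series": [{"x": 0, "y": 0, "z": 0.001, "ax": 0, "ay": 0, "az": 0, "grip": 1}, {"x": 0, "y": 0, "z": 0.002, "ax": 0, "ay": 0, "az": 0, "grip": 1}, {"x": 0, "y": 0, "z": 0.002, "ax": 0, "ay": 0, "az": 0, "grip": 1}], "force": 20}}

```text
time: 3.95
tool_pos: [0.5625, -0.0299, 0.0529]
tcp_rot: [3.14, -0.108, 0.001]
wrist_force: [1.1, 0.2, 2.4]
width: 0.002
grip_force: 1.2
```

{"name": "step_arm", "arguments": {"series": [{"x": 0, "y": 0, "z": 0.001, "ax": 0, "ay": 0, "az": 0, "grip": 1}, {"x": 0, "y": 0, "z": 0.0015, "ax": 0, "ay": 0, "az": 0, "grip": 1}, {"x": 0, "y": 0, "z": 0.0015, "ax": 0, "ay": 0, "az": 0, "grip": 1}], "force": 20}}

```text
time: 4.25
tool_pos: [0.5625, -0.0299, 0.0521]
tcp_rot: [3.14, -0.108, 0.001]
wrist_force: [1.5, 0.8, 3.0]
width: -0.0
grip_force: 1.2
```

{"name": "step_arm", "arguments": {"series": [{"x": 0, "y": 0, "z": 0.001, "ax": 0, "ay": 0, "az": 0, "grip": 1}, {"x": 0, "y": 0, "z": 0.001, "ax": 0, "ay": 0, "az": 0, "grip": 1}], "force": 20}}

```text
time: 4.45
tool_pos: [0.5626, -0.0299, 0.052]
tcp_rot: [3.14, -0.108, 0.001]
wrist_force: [0.4, -0.1, 5.1]
width: 0.001
grip_force: 2.6
```

The force is rising while the height has stalled at 52 mm, so the large button is fully in. Next I'll lift and move 100 mm along to the square button.

{"name": "step_arm", "arguments": {"series": [{"x": 0, "y": 0, "z": -0.03, "ax": 0, "ay": 0, "az": 0, "grip": 1}, {"x": 0, "y": 0, "z": -0.08, "ax": 0, "ay": 0, "az": 0, "grip": 1}, {"x": 0.08, "y": 0, "z": -0.08, "ax": 0, "ay": 0, "az": 0, "grip": 1}, {"x": 0.16, "y": 0, "z": -0.08, "ax": 0, "ay": 0, "az": 0, "grip": 1}, {"x": 0.2, "y": 0.001, "z": -0.08, "ax": 0, "ay": 0, "az": 0, "grip": 1}, {"x": 0.2, "y": 0.001, "z": -0.08, "ax": 0, "ay": 0, "az": 0, "grip": 1}, {"x": 0.2, "y": 0.001, "z": -0.04, "ax": 0, "ay": 0, "az": 0, "grip": 1}, {"x": 0.2, "y": 0.001, "z": -0.025, "ax": 0, "ay": 0, "az": 0, "grip": 1}, {"x": 0.2, "y": 0.001, "z": -0.025, "ax": 0, "ay": 0, "az": 0, "grip": 1}, {"x": 0.2, "y": 0.001, "z": -0.025, "ax": 0, "ay": 0, "az": 0, "grip": 1}], "force": 20}}

```text
time: 5.45
tool_pos: [0.6608, -0.0372, 0.0639]
tcp_rot: [-3.14, 0.108, 0.003]
wrist_force: [0.3, 0.0, 0.2]
width: -0.001
grip_force: 0.0
```

```bash
python3 go.py .663 -.0372 .057
python3 - <<'E'
from h import *
s=bot.read_state()
c=imaging.read_camera('scene'); im=c['img']
p=proj(c,s['tool_pos'])[0]; u,v=p.astype(int); print(p)
cr=cv2.resize(im[v-45:v+30,u-50:u+50,::-1],(800,600),interpolation=cv2.INTER_CUBIC)
q=((p-[u-50,v-45])*8).astype(int); cv2.drawMarker(cr,tuple(int(a) for a in q),(0,0,255),0,12,1)
cv2.imwrite('pics/near3.png',cr)
E
```

```text
t 5.45 pos [ 0.6608 -0.0372  0.0639] F [0.29 0.01 0.17] w -0.001
R [[0.998, -0.069, -0.002], [-0.069, -0.998, 0.0], [-0.002, -0.0, -1.0]] shift/500 [ 0.0044 -0.0003  0.0137] torch yaw err deg 0.5
[280.1029812  227.86541815]
```

View pics/near3.png

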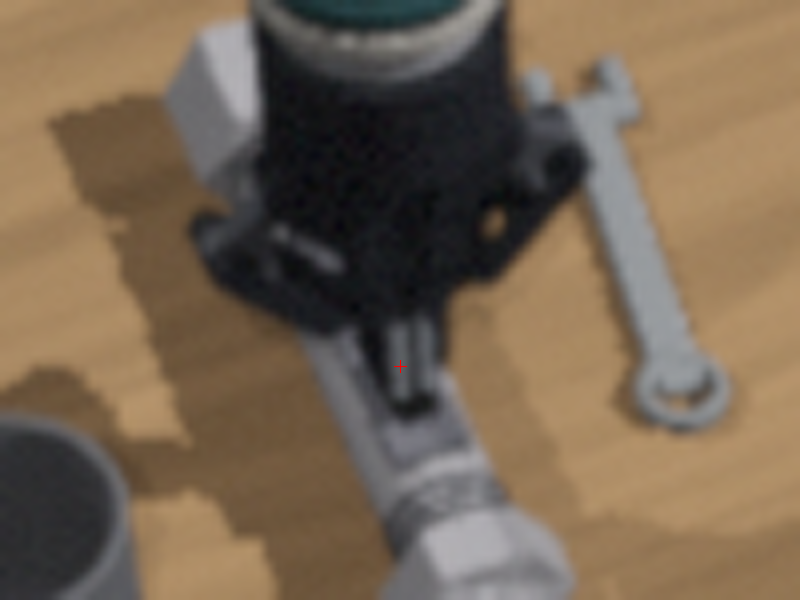

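The fingertips are over the square button, whose front edge shows at crop (410,405). The mug and the spanner are clear. I'll add about 2 mm along the torch and press.

{"name": "step_arm", "arguments": {"series": [{"x": 0.004, "y": 0, "z": 0.004, "ax": 0, "ay": 0, "az": 0, "grip": 1}, {"x": 0.004, "y": 0, "z": 0.009, "ax": 0, "ay": 0, "az": 0, "grip": 1}, {"x": 0.004, "y": 0, "z": 0.012, "ax": 0, "ay": 0, "az": 0, "grip": 1}, {"x": 0.004, "y": 0, "z": 0.014, "ax": 0, "ay": 0, "az": 0, "grip": 1}, {"x": 0.004, "y": 0, "z": 0.016, "ax": 0, "ay": 0, "az": 0, "grip": 1}, {"x": 0.004, "y": 0, "z": 0.018, "ax": 0, "ay": 0, "az": 0, "grip": 1}, {"x": 0.004, "y": 0, "z": 0.02, "ax": 0, "ay": 0, "az": 0, "grip": 1}, {"x": 0.004, "y": 0, "z": 0.02, "ax": 0, "ay": 0, "az": 0, "grip": 1}], "force": 20}}

```text
time: 6.3
tool_pos: [0.6642, -0.0375, 0.0541]
tcp_rot: [-3.14, 0.108, -0.001]
wrist_force: [-0.3, -1.0, 1.0]
width: -0.002
grip_force: 1.1
```

{"name": "step_arm", "arguments": {"series": [{"x": 0, "y": 0, "z": 0.001, "ax": 0, "ay": 0, "az": 0, "grip": 1}, {"x": 0, "y": 0, "z": 0.002, "ax": 0, "ay": 0, "az": 0, "grip": 1}, {"x": 0, "y": 0, "z": 0.003, "ax": 0, "ay": 0, "az": 0, "grip": 1}, {"x": 0, "y": 0, "z": 0.003, "ax": 0, "ay": 0, "az": 0, "grip": 1}], "force": 20}}

```text
time: 6.7
tool_pos: [0.6641, -0.0374, 0.0525]
tcp_rot: [-3.14, 0.108, -0.001]
wrist_force: [0.3, 0.4, 2.6]
width: -0.001
grip_force: 1.2
```

{"name": "step_arm", "arguments": {"series": [{"x": 0, "y": 0, "z": 0.001, "ax": 0, "ay": 0, "az": 0, "grip": 1}, {"x": 0, "y": 0, "z": 0.0015, "ax": 0, "ay": 0, "az": 0, "grip": 1}, {"x": 0, "y": 0, "z": 0.0015, "ax": 0, "ay": 0, "az": 0, "grip": 1}], "force": 20}}

```text
time: 7.0
tool_pos: [0.6642, -0.0375, 0.0521]
tcp_rot: [3.14, -0.108, 0.001]
wrist_force: [-0.5, 0.0, 4.7]
width: -0.004
grip_force: 2.2
```

The square button has bottomed out at 52 mm as well, with the force rising. Now I'll withdraw.

{"name": "step_arm", "arguments": {"series": [{"x": 0, "y": 0, "z": -0.05, "ax": 0, "ay": 0, "az": 0, "grip": 1}, {"x": 0, "y": 0, "z": -0.15, "ax": 0, "ay": 0, "az": 0, "grip": 1}, {"x": 0, "y": 0, "z": -0.25, "ax": 0, "ay": 0, "az": 0, "grip": 1}, {"x": 0, "y": 0, "z": -0.35, "ax": 0, "ay": 0, "az": 0, "grip": 1}, {"x": 0, "y": 0.1, "z": -0.4, "ax": 0, "ay": 0, "az": 0, "grip": 1}, {"x": 0, "y": 0.2, "z": -0.4, "ax": 0, "ay": 0, "az": 0, "grip": 1}, {"x": 0, "y": 0.3, "z": -0.4, "ax": 0, "ay": 0, "az": 0, "grip": 1}, {"x": 0, "y": 0.4, "z": -0.4, "ax": 0, "ay": 0, "az": 0, "grip": 1}, {"x": 0, "y": 0.5, "z": -0.4, "ax": 0, "ay": 0, "az": 0, "grip": 1}, {"x": 0, "y": 0.5, "z": -0.4, "ax": 0, "ay": 0, "az": 0, "grip": 1}, {"x": 0, "y": 0.5, "z": -0.4, "ax": 0, "ay": 0, "az": 0, "grip": 1}], "force": 20}}

```text
time: 8.1
tool_pos: [0.6458, -0.2883, 0.2503]
tcp_rot: [-3.138, 0.113, 0.003]
wrist_force: [0.0, 0.2, 0.3]
width: 0.004
grip_force: 0.0
```

Run:
```python
from h import *
c=imaging.read_camera('scene'); im=c['img'];c0=np.load('scene0.npy',allow_pickle=True).item()['img']
cr=[cv2.resize(i[180:270,230:310,::-1],(400,450),interpolation=cv2.INTER_CUBIC) for i in(c0,im)]
cv2.imwrite('pics/end.png',np.hstack(cr))
```

```text
(no output)
```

View pics/end.png

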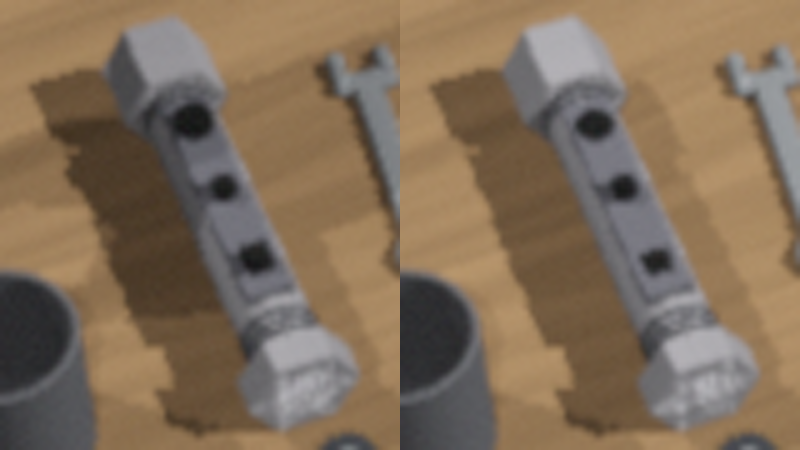

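Comparing before (left) and after (right): the large button at (595,123) and the square one at (655,262) now sit lower. The middle button at (623,187) looks unchanged, and the torch, mug and spanner haven't moved.

```bash
python3 -c "
from workcell import bot
print(bot.finish_job())"
```

```text
the job is handed in; nothing more can be done
None
```

The job is handed in: I pressed the large round button fully in, then the small square one, left the middle button out and the torch in place, and withdrew the arm at about 8 s; no verdict was returned.

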